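Start the carton conveyor from its spring-return switch

ROBOT

A 6-joint arm with a two-finger parallel gripper is mounted at the origin on the work surface. World frame = base frame: x ahead of the robot, y to its left, z up, the work surface at z = 0. Lengths are in m, angles in degrees, forces in N, time in s.
With the tool pointing down it reaches from about 0.25 to 0.725 m from the base axis. Payload 9.7 kg.
Tool frame: the origin (TCP) lies at the very end of the fingers, on their centre line; the grasp point (between the pads) lies 19 mm behind it; z points along the fingers, y is the direction in which the jaws open and shut (so a half turn about z gives the same grasp; the last joint's range is limited). The gripper opens to 85 mm and grips with 20 to 120 N. Pads are 22 mm wide; open, the fingers measure 114 mm over their backs; the gripper's body (76 mm by 85 mm) begins 54 mm behind the grasp point. The pads swing forward as they close: fully open they stand 13 mm farther back than shut.
Start: joints at [-70.531, 4.979, 10.078, 95.1, 0, 90], TCP at [0.183, -0.519, 0.231] pointing down, gripper open.
Joint ranges: [-179.16, 179.16], [-48.56, 103.87], [-65.8, 70.77], [-126.05, 130.52], [-82.76, 87.17], [-180, 180]. Speed limits (degrees/s): [127.2, 127.2, 147.25, 180, 180, 180].

INTERFACE

Orientations are given as [roll, pitch, yaw] about the fixed x, y, z axes, in that order (R = Rz(yaw) Ry(pitch) Rx(roll)).
In Python, from workcell import bot gives the robot as it stands.
- The arm moves only by the shell command python3 -m pendant 'ROWS' [FORCE]. ROWS is JSON, a list that holds one entry, the list of rows, each a list of 7 numbers: the shift along the tool's x, y, z in cm, then the turn, a rotation vector about the tool's x, y, z in rad, then the opening in per cent of the stroke, from 0 (shut) to 100 (fully open). In form: [[[dx, dy, dz, ax, ay, az, gripper], ...]]. A call has 1 to 5 rows; each row shifts and turns the pose as measured when the row begins, along the tool's axes as they then stand; what a row does not reach is not made up. A row lasts 1/12 s, in which the tool goes at most 41.7 mm and 7.16 degrees, less where a joint would pass 70% of its speed; a pose out of reach is approached as far as the arm can. A call with a gripper value outside its range is refused whole. The fingers move at their own pace and stop on an object; FORCE is the grip in N (left out, the last holds). Time passes only in rows, so rows that do not move let the fingers close. It gives the time, the measured TCP pose, the force and the opening at its end, in the units of the state.
- bot.get_obs(): the state, without advancing time (a new reading comes with each control period).
- bot.camera(name): name is "scene" or "top" or "wrist"; returns the picture (384x512x3 uint8, red, green, blue); there is no depth.
- bot.get_calibration(name): a dict with "intrinsics" (3x3 intrinsics, pixels), "pose" (4x4, takes a point from camera to world coordinates); the wrist camera has in their place "T_tool_cam" (4x4, takes a point from camera to tool coordinates, whose origin is the TCP and whose axes are the flange's). Camera axes: x right, y down, z forward; pixel columns grow to the right and rows downward; lengths in m; the calibration is good to about 2 mm. The wrist camera is an equidistant fisheye: a pixel r from the principal point sees the ray r / f radians off the axis. A picture is of the moment at which its call begins: read the wrist's pose just before it. get_calibration takes no time and is no camera call.
- bot.job_done(): hands the job in, once; it reports no verdict.
Trained networks look in the newest picture that a camera, given by its name, has taken for a name from the list of things; names that differ only in an ending like _2 or _b are one class to them, and where a whole thing is asked for, a point or a joint stands for the part that bears it (a point fixed in the world has none). Each returns a list of dicts, best first, with "confidence" (0 to 1); they miss things now and then, are a little off and sometimes report something else, mostly with a low value. They report only what shows in the picture. A call takes as long as a camera call. They do not tell look-alikes from the thing itself.
- bot.masks_of(camera, thing): "pixels" (384x512 bool, what is visible of it) and "extent" ([left, top, right, bottom] in pixels, round what is visible of it).
- bot.mark_of(camera, thing): "uv" ([column, row] in pixels: a listed point, or the origin of a listed thing).
The state is a dict: "time": time; "q": joint angles; "qd": joint speeds; "joint_efforts": joint torques, N m; "ee_pos": TCP position; "tcp_rot": TCP orientation; "wrist_force": force on the tool from outside, world axes, zero at the start; "torque": the same for the moment, N m; "opening": finger opening in m.
Only numpy, scipy, OpenCV 4.12 (cv2) and the standard library are available. Lean on these libraries where they do the work, as an engineer would, in place of code of your own. Each camera call takes 0.05 s, during which the arm holds its last target. There are 200 camera calls.

TASK

Start the carton conveyor: turn the green spring-return knob clockwise (seen from above) all the way to its stop and keep it there for at least half a second. Then let go so that the knob is back at rest, and do not turn the yellow knob of the other machine.

Things in the scene. Friction and masses are not known exactly. Their poses are not given: they have to be found in the camera images.
- green_grip (a point): On the vertical turning axis of the green knob (conveyor start), inside its bar at grip height, 98 mm above the table. Bar 52 mm long, 18 wide, from 74 to 110 mm above the table, on a green disc 54 mm across (top at 74 mm), on a grey box 120 x 100 mm, 60 high, bolted down. Turns with the knob: x along the bar, y across it, z up; white mark at the -x end.
- green_knob (a joint): Turn of the green knob in rad: 0 at rest, growing clockwise seen from above to a hard stop at 1.05 rad (60 degrees). A spring drives it back to 0 when let go (0.06 N m to leave rest, 0.17 N m at the stop).
- yellow_grip (a point): On the vertical turning axis of the yellow knob (another machine), inside its bar at grip height, 98 mm above the table. Bar 52 mm long, 18 wide, from 74 to 110 mm above the table, on a yellow disc 54 mm across (top at 74 mm), on a grey box 120 x 100 mm, 60 high, bolted down. Turns with the knob: x along the bar, y across it, z up; white mark at the -x end.
- yellow_knob (a joint): Turn of the yellow knob in rad: 0 at rest, growing clockwise seen from above to a hard stop at 1.05 rad (60 degrees). A spring drives it back to 0 when let go (0.06 N m to leave rest, 0.17 N m at the stop).
Not all that is in view belongs to the job. What is shaped like the part that bears yellow_grip but purple is not meant. Leave any red look-alike of the part that bears green_grip alone.

How it is judged (in metres and radians):
On the way, in this order (a step that is already met when the one before it is completed fails the run):
1. the green knob is held at its stop (turned at least 0.9 of its 1.05 rad) for 0.5 s (value of joint green_knob above 0.9 rad), for 0.5 s.
2. the green knob is back at rest (within 0.15 rad) (value of joint green_knob below 0.15 rad), for 0.2 s.
At the end, for the whole second after the job is handed in: After having been held at its stop, the green knob is let go and back at rest, within 0.15 rad of 0; the yellow knob is at rest too, within 0.15 rad of 0 (value of joint each of green_knob, yellow_knob below 0.15 rad); the robot touches nothing.
It fails at once if the yellow knob is turned (by more than 0.25 rad) (value of joint yellow_knob above 0.25 rad).
It also fails if it takes over 35 s, if anything falls off the work surface, if the arm or the gripper's body presses on something with over 40 N, if the wrist force passes 120 N, or if a joint passes its speed limit or range.

## Working session

There is one attempt and no reset: what is moved stays moved. The work goes in short steps, Python scripts to look and compute and a shell command to move; the robot and the scene stay as the last step left them, time stands still between calls to the robot, and variables do not carry over. Pictures are saved under pics/ and viewed, about 8 in all and at most 12, crops included, and the job is handed in when it is done.

```bash
mkdir -p pics; ls; python3 - <<'E'
from workcell import bot
import cv2,numpy as np
ims=[]
for c in ["top","scene"]:
    im=bot.camera(c); cv2.imwrite(f"pics/{c}0.png",im[...,::-1])
    for t in ["green_grip","yellow_grip","green_knob"]:
        print(c,t,[(np.round(d["uv"],1),round(d["confidence"],2)) for d in bot.mark_of(c,t)], [(np.round(d["extent"]),round(d["confidence"],2)) for d in bot.masks_of(c,t)])
    k=bot.get_calibration(c); print(np.round(k["intrinsics"],1).tolist(),np.round(k["pose"],4).tolist())
print(bot.get_obs())
E
```

```text
pics
top green_grip [(array([383.3, 219.7]), 0.86), (array([309.2, 183.8]), 0.74)] [(array([370., 209., 394., 237.]), 0.92), (array([298., 173., 314., 198.]), 0.78)]
top yellow_grip [(array([189.4, 208.2]), 0.86), (array([138.3, 289.8]), 0.78), (array([175.5, 131.2]), 0.67)] [(array([182., 196., 202., 221.]), 0.79), (array([167., 123., 189., 148.]), 0.69)]Traceback (most recent call last):
  File "<stdin>", line 7, in <module>
ValueError: it knows: green_grip, yellow_grip
```

```bash
cat > h.py <<'E'
from workcell import bot
import cv2,numpy as np
def ray_to_z(c,uv,z):
    k=bot.get_calibration(c);K=np.array(k["intrinsics"]);P=np.array(k["pose"])
    d=P[:3,:3]@np.linalg.inv(K)@np.array([uv[0],uv[1],1]);o=P[:3,3]
    return o+d*(z-o[2])/d[2]
E
python3 - <<'E'
from h import *
a=bot.camera("top");b=bot.camera("scene")
cv2.imwrite("pics/top1.png",cv2.resize(a[100:330,100:440],None,fx=2.3,fy=2.3,interpolation=3)[...,::-1]); cv2.imwrite("pics/scene1.png",b[...,::-1])
for c in ["top","scene"]:
    for t in ["green_grip","yellow_grip"]:
        for d in bot.mark_of(c,t): print(c,t,np.round(d["uv"]),round(d["confidence"],2),ray_to_z(c,d["uv"],.098).round(4))
print(np.round(bot.get_calibration("top")["pose"],3).tolist())
o=bot.get_obs();print(o["time"],o["ee_pos"],o["tcp_rot"],o["opening"])
E
```

```text
top green_grip [305. 183.] 0.86 [ 0.5367 -0.1505  0.098 ]
top green_grip [383. 219.] 0.71 [ 0.4353 -0.3276  0.098 ]
top yellow_grip [190. 206.] 0.86 [0.4986 0.1316 0.098 ]
top yellow_grip [137. 289.] 0.79 [0.3114 0.2639 0.098 ]
top yellow_grip [175. 131.] 0.56 [0.6935 0.1613 0.098 ]
scene green_grip [207. 187.] 0.79 [ 0.5406 -0.1566  0.098 ]
scene green_grip [148. 134.] 0.62 [ 0.4325 -0.3362  0.098 ]
scene yellow_grip [337. 281.] 0.94 [0.6914 0.1603 0.098 ]
scene yellow_grip [406. 141.] 0.83 [0.3151 0.2622 0.098 ]
scene yellow_grip [338. 196.] 0.78 [0.4976 0.132  0.098 ]
[[-0.071, -0.974, 0.215, 0.267], [-0.997, 0.07, -0.01, -0.02], [-0.005, -0.215, -0.977, 1.249], [0.0, 0.0, 0.0, 1.0]]
0.55 [ 0.18329367 -0.51855243  0.23127078] [-1.79997888e+02 -9.85039089e-04  1.94666898e+01] 0.08553624257340765
```

View pics/top1.png

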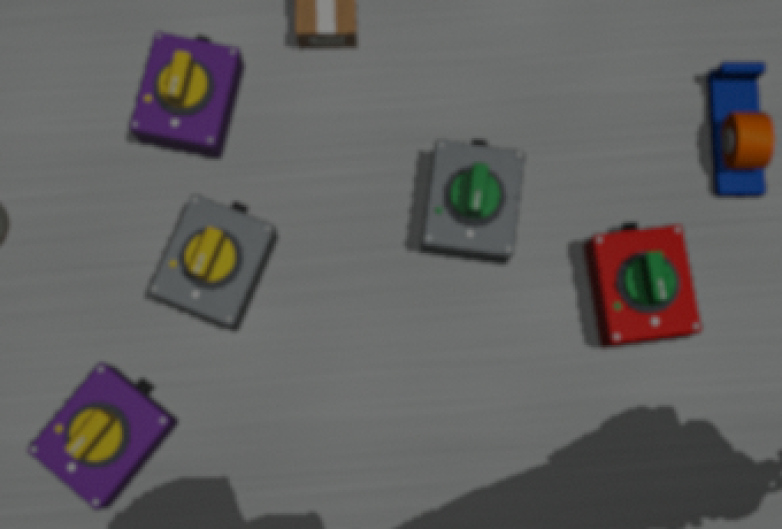

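View pics/scene1.png

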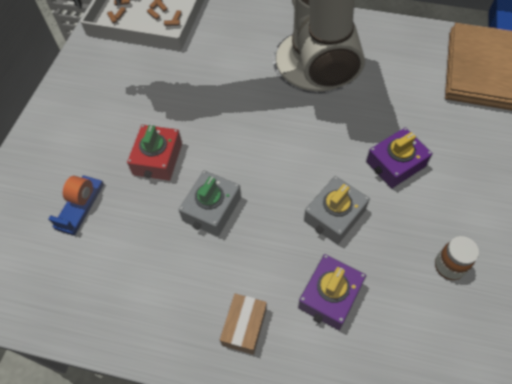

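The top view shows the green knob on the grey box at about crop (475,193), with its red decoy at (650,280). In the scene view the green knob is at (207,187). I'll move above it.

```bash
python3 -m pendant '[[[3.6,-1.8,0,0,0,0,100],[3.6,-1.8,0,0,0,0,100],[3.6,-1.8,0,0,0,0,100],[3.6,-1.8,0,0,0,0,100],[3.6,-1.8,0,0,0,0,100]]]'; python3 -m pendant '[[[3.6,-1.8,0,0,0,0,100],[3.6,-1.8,0,0,0,0,100],[3.6,-1.8,0,0,0,0,100],[3.6,-1.8,0,0,0,0,100],[3.6,-1.8,0,0,0,0,100]]]'
python3 -c "
from h import *
o=bot.get_obs();print(o['q'],o['ee_pos'],o['tcp_rot'])
k=bot.get_calibration('wrist');print(k)"
```

```text
time: 0.97
ee_pos: [0.3228, -0.3739, 0.2295]
tcp_rot: [-180.0, 0.1, 18.8]
wrist_force: [-0.3, -0.7, -0.3]
opening: 0.0854
time: 1.38
ee_pos: [0.4681, -0.2238, 0.2305]
tcp_rot: [179.9, -0.0, 18.7]
wrist_force: [1.0, 0.2, -0.2]
opening: 0.0857
[-2.55106239e+01  5.48798088e-01  5.39010073e+00  9.47158967e+01
 -8.24778083e-02  1.35807375e+02] [ 0.46810251 -0.22383457  0.23053799] [ 1.79853446e+02 -3.24231245e-02  1.86819521e+01]
{'intrinsics': array([[297.31863964,   0.        , 256.46641589],
       [  0.        , 297.31863964, 193.24176667],
       [  0.        ,   0.        ,   1.        ]]), 'T_tool_cam': array([[ 2.93182959e-04, -9.58198158e-01, -2.86105233e-01,
         7.26963566e-02],
       [ 9.99999772e-01,  1.07010944e-04,  6.66346435e-04,
        -5.33665305e-04],
       [-6.07875535e-04, -2.86105363e-01,  9.58197971e-01,
        -1.42352543e-01],
       [ 0.00000000e+00,  0.00000000e+00,  0.00000000e+00,
         1.00000000e+00]])}
```

```bash
python3 -m pendant '[[[3.6,-1.8,0,0,0,0,100],[3.6,-1.8,0,0,0,0,100],[1.8,-0.9,0,0,0,0,100],[0,0,0,0,0,0,100]]]'
cat >> h.py <<'E'
from scipy.spatial.transform import Rotation as Ro
def wrist():
    o=bot.get_obs(); im=bot.camera("wrist"); k=bot.get_calibration("wrist")
    T=np.eye(4);T[:3,:3]=Ro.from_euler("xyz",o["tcp_rot"],degrees=True).as_matrix();T[:3,3]=o["ee_pos"]
    return im,np.array(k["intrinsics"]),T@np.array(k["T_tool_cam"]),o
def wray(K,T,uv,z):
    p=(np.asarray(uv,float)-K[:2,2])/K[0,0]; r=np.linalg.norm(p)+1e-12
    d=T[:3,:3]@np.r_[np.sin(r)*p/r,np.cos(r)]
    return T[:3,3]+d*(z-T[2,3])/d[2]
def rectify(im,K,T,cx,cy,z,h=.06,n=600):
    # overhead map of plane z; up=+x, left=+y
    v,u=np.mgrid[0:n,0:n]; X=cx+h-2*h*v/n; Y=cy+h-2*h*u/n
    P=np.stack([X,Y,np.full_like(X,z)],-1)-T[:3,3]; P=P@T[:3,:3]
    th=np.arctan2(np.hypot(P[...,0],P[...,1]),P[...,2]); s=th/np.maximum(np.hypot(P[...,0],P[...,1]),1e-9)
    return cv2.remap(im,(K[0,0]*P[...,0]*s+K[0,2]).astype(np.float32),(K[1,1]*P[...,1]*s+K[1,2]).astype(np.float32),1)
E
python3 - <<'E'
from h import *
im,K,T,o=wrist();print(o["q"].round(1) if hasattr(o["q"],"round") else o["q"],o["ee_pos"],o["tcp_rot"])
for d in bot.mark_of("wrist","green_grip"): print(np.round(d["uv"]),d["confidence"],wray(K,T,d["uv"],.098))
r=rectify(im,K,T,.538,-.153,.11)
cv2.imwrite("pics/w1.png",np.hstack([cv2.resize(im,(400,300)),cv2.resize(r,(300,300))])[...,::-1]); cv2.imwrite("pics/w1r.png",r[...,::-1])
E
```

```text
time: 1.72
ee_pos: [0.5447, -0.1433, 0.2299]
tcp_rot: [179.9, -0.1, 19.0]
wrist_force: [0.9, -0.9, 0.5]
opening: 0.0852
[-14.7   6.6  11.7  94.9  -0.  146.2] [ 0.54470114 -0.14325162  0.22992166] [ 1.79870797e+02 -1.24009778e-01  1.90467924e+01]
[265. 194.] 0.64 [ 0.53841799 -0.15376399  0.098     ]
```

View pics/w1.png

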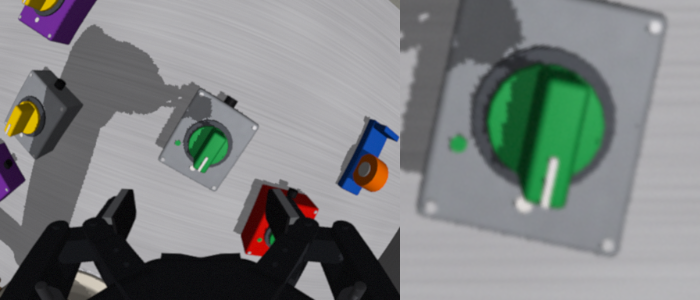

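View pics/w1r.png

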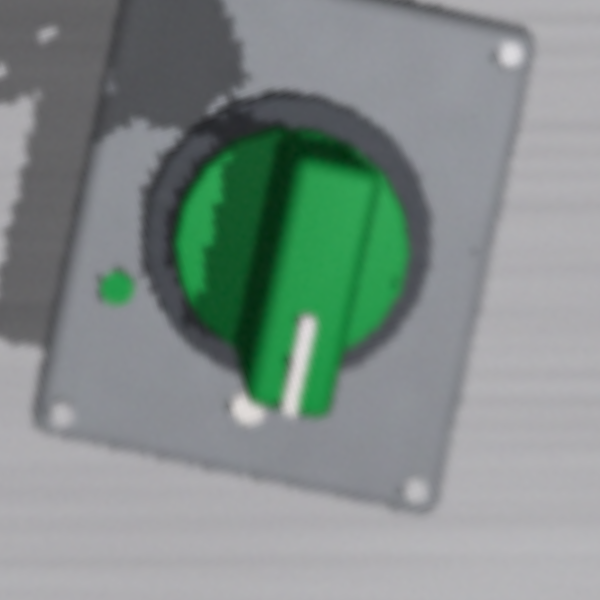

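The wrist view shows the green knob on the grey box. In the rectified map the bar top is centred at (314,286), which puts it at about (0.540,-0.155) with a yaw of about -11.5°. A 60° clockwise turn from here would overrun J6, so I'll grip half a turn round, at yaw 168.5°.

```bash
for i in 1; do :; done; python3 -m pendant '[[[0,0,0,0,0,-0.124,100],[0,0,0,0,0,-0.124,100],[0,0,0,0,0,-0.124,100],[0,0,0,0,0,-0.124,100],[0,0,0,0,0,-0.124,100]]]' | tail -4
python3 -m pendant '[[[0,0,0,0,0,-0.124,100],[0,0,0,0,0,-0.124,100],[0,0,0,0,0,-0.124,100],[0,0,0,0,0,-0.124,100],[0,0,0,0,0,-0.124,100]]]' | head -3
python3 -m pendant '[[[0,0,0,0,0,-0.124,100],[0,0,0,0,0,-0.124,100],[0,0,0,0,0,-0.124,100],[0,0,0,0,0,-0.124,100],[0,0,0,0,0,-0.124,100]]]' | head -3
python3 -m pendant '[[[0,0,0,0,0,-0.124,100],[0,0,0,0,0,-0.124,100],[0,0,0,0,0,-0.124,100],[0,0,0,0,0,-0.124,100],[0,0,0,0,0,-0.124,100]]]' | head -3
```

```text
ee_pos: [0.5389, -0.1506, 0.2312]
tcp_rot: [179.8, 0.1, 54.7]
wrist_force: [-0.0, -0.8, 0.1]
opening: 0.0855
time: 2.65
ee_pos: [0.5337, -0.158, 0.233]
tcp_rot: [179.9, 0.3, 90.5]
time: 3.07
ee_pos: [0.5283, -0.1653, 0.235]
tcp_rot: [-179.9, 0.5, 126.3]
time: 3.48
ee_pos: [0.5228, -0.1725, 0.2369]
tcp_rot: [-179.6, 0.4, 162.1]
```

```bash
python3 -m pendant '[[[0,0,0,0,0,-0.112,100],[0,0,0,0,0,0,100]]]' | head -3;python3 -m pendant '[[[0,0,0,0,0,0,100]]]' | head -3
python3 -m pendant '[[[0,0,0,0,0,0,100],[0,0,0,0,0,0,100]]]' | head -3
python3 - <<'E'
from h import *
o=bot.get_obs(); R=Ro.from_euler("xyz",o["tcp_rot"],degrees=True)
print(100*R.inv().apply(np.array([.540,-.155,.235])-o["ee_pos"]),o["q"])
im,K,T,o=wrist()
for d in bot.mark_of("wrist","green_grip"): print(np.round(d["uv"]),d["confidence"],wray(K,T,d["uv"],.098))
r=rectify(im,K,T,.54,-.155,.11); cv2.imwrite("pics/w2r.png",r[...,::-1])
E
```

```text
time: 3.65
ee_pos: [0.5206, -0.1753, 0.2377]
tcp_rot: [-179.5, 0.4, 169.0]
time: 3.73
ee_pos: [0.5198, -0.1764, 0.238]
tcp_rot: [-179.5, 0.4, 168.7]
time: 3.9
ee_pos: [0.5188, -0.1777, 0.2384]
tcp_rot: [-179.5, 0.4, 168.3]
[-1.60837287  2.65548961  0.32798468] [-18.65972895   4.40536954  10.258404    95.35623833  -0.47247986
  -6.91052348]
[283. 196.] 0.96 [ 0.53840412 -0.15599417  0.098     ]
[ 96. 131.] 0.87 [ 0.42947139 -0.33258407  0.098     ]
```

View pics/w2r.png

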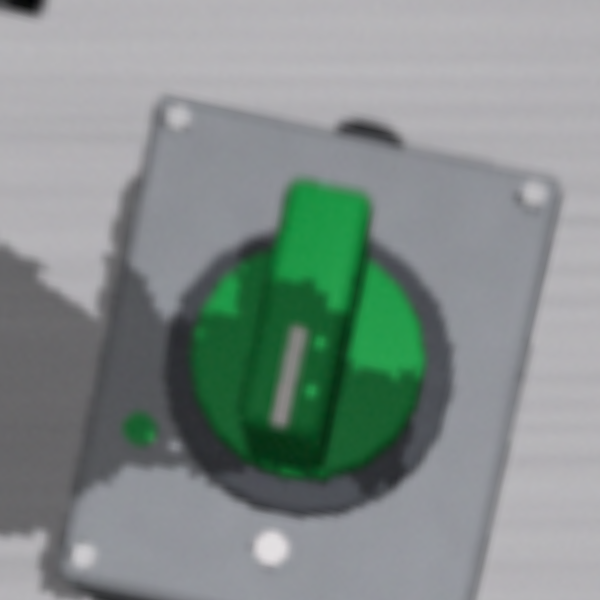

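Same picture from the other side: the bar top is centred at (307,307), giving about (0.539,-0.156) and a yaw of about -11°. That agrees with the first estimate. I'll correct for the drift and go down partway.

```bash
python3 -m pendant '[[[-1.5,2.6,2.5,0,0,0,100],[0,0,3,0,0,0,100],[0,0,3,0,0,0,100],[0,0,0,0,0,0,100],[0,0,0,0,0,0,100]]]' | head -4
cat > off.py <<'E'
from h import *
import sys
o=bot.get_obs(); R=Ro.from_euler("xyz",o["tcp_rot"],degrees=True)
print("to go cm",(100*R.inv().apply(np.array([.539,-.156,.083])-o["ee_pos"])).round(2),"turn rad",((Ro.from_euler("xyz",[180,0,float(sys.argv[1])],degrees=True)).as_matrix().T@R.as_matrix() ).round(3)[0,1], R.inv().__mul__(Ro.from_euler("xyz",[180,0,float(sys.argv[1])],degrees=True)).as_rotvec().round(3),"F",np.round(o["wrist_force"],1),np.round(o["torque"],2))
E
python3 off.py 169
```

```text
time: 4.42
ee_pos: [0.5411, -0.1553, 0.1526]
tcp_rot: [-179.5, 0.7, 168.0]
wrist_force: [0.9, -0.1, 1.5]
to go cm [ 0.27 -0.04  6.96] turn rad -0.018 [-0.01   0.012 -0.018] F [ 0.9 -0.1  1.5] [0.02 0.01 0.01]
```

```bash
python3 -m pendant '[[[0.2,0,2,-0.01,0.012,-0.018,100],[0,0,2,0,0,0,100],[0,0,0,0,0,0,100],[0,0,0,0,0,0,100]]]' | head -4
python3 off.py 169
```

```text
time: 4.75
ee_pos: [0.5411, -0.1559, 0.1188]
tcp_rot: [180.0, 0.3, 168.9]
wrist_force: [0.3, 0.2, 1.2]
to go cm [ 0.22 -0.05  3.58] turn rad -0.001 [ 0.     0.005 -0.001] F [0.3 0.2 1.2] [-0.01 -0.01 -0.04]
```

```bash
python3 -m pendant '[[[0.25,0,1.5,0,0.005,0,100],[0,0,1.5,0,0,0,100],[0,0,0,0,0,0,100],[0,0,0,0,0,0,100]]]' | head -4
python3 off.py 169
python3 - <<'E'
from h import *
im,K,T,o=wrist(); cv2.imwrite("pics/w3.png",im[...,::-1])
E
```

```text
time: 5.08
ee_pos: [0.541, -0.1564, 0.0936]
tcp_rot: [-180.0, 0.4, 168.9]
wrist_force: [-0.4, 0.7, 0.4]
to go cm [0.21 0.01 1.06] turn rad -0.002 [-0.001  0.008 -0.002] F [-0.4  0.7  0.4] [ 0.   -0.01 -0.02]
```

View pics/w3.png

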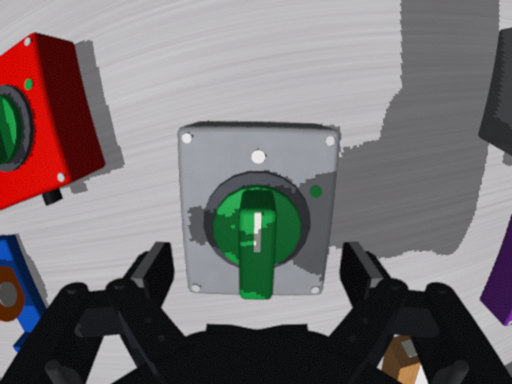

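The wrist picture shows the bar upright at column 257, midway between the jaws (165 and 350). I'll go down and grip.

```bash
python3 -m pendant '[[[0.25,0,1.1,0,0.008,0,100],[0,0,0,0,0,0,100],[0,0,0,0,0,0,0],[0,0,0,0,0,0,0],[0,0,0,0,0,0,0]]]' 60
python3 -m pendant '[[[0,0,0,0,0,0,0],[0,0,0,0,0,0,0],[0,0,0,0,0,0,0],[0,0,0,0,0,0,0]]]' 
python3 off.py 169
```

```text
time: 5.55
ee_pos: [0.5392, -0.1562, 0.0839]
tcp_rot: [-179.9, 0.1, 168.9]
wrist_force: [-0.4, 0.1, -0.1]
opening: 0.0514
time: 5.88
ee_pos: [0.5395, -0.1562, 0.0847]
tcp_rot: [-180.0, 0.1, 168.8]
wrist_force: [1.2, -0.5, -2.8]
opening: 0.017
to go cm [0.05 0.01 0.17] turn rad -0.003 [-0.001  0.002 -0.003] F [ 1.2 -0.5 -2.8] [-0.01 -0.12 -0.47]
```

```bash
python3 -m pendant '[[[0,0,0,0,0,0.12,0],[0,0,0,0,0,0.12,0],[0,0,0,0,0,0.12,0]]]' 
python3 off.py 169
```

```text
time: 6.13
ee_pos: [0.5395, -0.1561, 0.0846]
tcp_rot: [180.0, 0.1, 147.7]
wrist_force: [0.2, 0.3, 0.3]
opening: 0.017
to go cm [ 0.05 -0.02  0.16] turn rad -0.363 [-0.     0.002 -0.371] F [0.2 0.3 0.3] [ 0.06 -0.04  0.13]
```

Turning smoothly with the position held and little force.

```bash
python3 -m pendant '[[[0,0,0,0,0,0.12,0],[0,0,0,0,0,0.12,0],[0,0,0,0,0,0.12,0],[0,0,0,0,0,0.12,0]]]' 
python3 off.py 169
python3 -m pendant '[[[0,0,0,0,0,0.1,0],[0,0,0,0,0,0.06,0]]]' 
python3 off.py 169
```

```text
time: 6.47
ee_pos: [0.5396, -0.1559, 0.0846]
tcp_rot: [179.9, 0.1, 119.0]
wrist_force: [-0.7, -0.5, 0.4]
opening: 0.0165
to go cm [ 0.02 -0.06  0.16] turn rad -0.766 [ 0.     0.002 -0.872] F [-0.7 -0.5  0.4] [0.   0.08 0.17]
time: 6.63
ee_pos: [0.5396, -0.1559, 0.0846]
tcp_rot: [179.9, 0.1, 109.2]
wrist_force: [0.3, 0.4, 0.3]
opening: 0.0169
to go cm [ 0.01 -0.06  0.16] turn rad -0.864 [ 0.     0.002 -1.043] F [0.3 0.4 0.3] [-0.04  0.02  0.14]
```

```bash
python3 -m pendant '[[[0,0,0,0,0,0.03,0],[0,0,0,0,0,0.01,0],[0,0,0,0,0,0.01,0]]]' |sed -n 2,4p
python3 off.py 169
python3 -m pendant '[[[0,0,0,0,0,0.01,0],[0,0,0,0,0,0.01,0],[0,0,0,0,0,0.01,0],[0,0,0,0,0,0.01,0],[0,0,0,0,0,0.01,0]]]' |sed -n 2,4p
python3 off.py 169
python3 - <<'E'
from h import *
im,K,T,o=wrist(); cv2.imwrite("pics/w4.png",im[...,::-1])
E
```

```text
ee_pos: [0.5396, -0.1557, 0.0847]
tcp_rot: [179.9, 0.1, 106.2]
wrist_force: [-0.6, -1.5, 1.2]
to go cm [-0.02 -0.07  0.17] turn rad -0.889 [ 0.     0.002 -1.096] F [-0.6 -1.5  1.2] [-0.23  0.02  1.11]
ee_pos: [0.5396, -0.1556, 0.0847]
tcp_rot: [180.0, 0.2, 103.6]
wrist_force: [0.1, -1.1, 0.2]
to go cm [-0.02 -0.07  0.17] turn rad -0.909 [-1.000e-03  3.000e-03 -1.142e+00] F [ 0.1 -1.1  0.2] [-0.23  0.16  2.46]
```

View pics/w4.png

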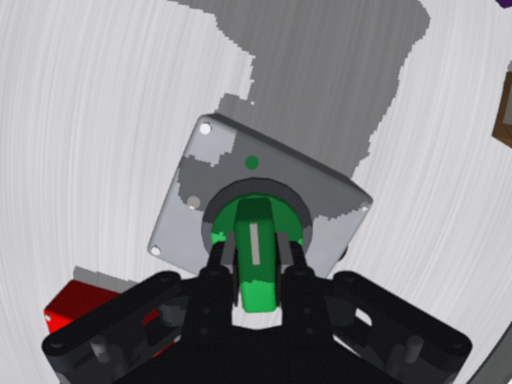

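The torque has climbed to 2.5 N m, so the knob is on its stop. In the picture the bar's mark (255,240) points at the green dot (252,162). I'll hold there about 0.6 s more, then turn back with the bar still gripped.

```bash
python3 -m pendant '[[[0,0,0,0,0,0,0],[0,0,0,0,0,0,0],[0,0,0,0,0,0,0],[0,0,0,0,0,0,0],[0,0,0,0,0,0,0]]]' |head -3
python3 off.py 169
python3 -m pendant '[[[0,0,0,0,0,0,0],[0,0,0,0,0,0,0],[0,0,0,0,0,0,0],[0,0,0,0,0,-0.1,0],[0,0,0,0,0,-0.12,0]]]' |head -3
python3 -m pendant '[[[0,0,0,0,0,-0.12,0],[0,0,0,0,0,-0.12,0],[0,0,0,0,0,-0.12,0],[0,0,0,0,0,-0.12,0],[0,0,0,0,0,-0.12,0]]]' |head -3
python3 off.py 169
```

```text
time: 7.77
ee_pos: [0.5396, -0.1556, 0.0847]
tcp_rot: [180.0, 0.2, 103.7]
to go cm [-0.02 -0.07  0.17] turn rad -0.909 [-1.00e-03  3.00e-03 -1.14e+00] F [-0.7 -1.5 -0.4] [-0.31  0.2   2.39]
time: 8.18
ee_pos: [0.5395, -0.1557, 0.0846]
tcp_rot: [180.0, 0.2, 116.2]
time: 8.6
ee_pos: [0.5393, -0.156, 0.0846]
tcp_rot: [179.9, 0.1, 151.3]
to go cm [ 0.02 -0.02  0.16] turn rad -0.304 [ 0.001  0.002 -0.309] F [-0.1  0.3  0.7] [-0.03  0.1   0.08]
```

```bash
python3 -m pendant '[[[0,0,0,0,0,-0.12,0],[0,0,0,0,0,-0.12,0],[0,0,0,0,0,-0.06,0],[0,0,0,0,0,0,0]]]' |head -3
python3 off.py 169
python3 -m pendant '[[[0,0,0,0,0,0,100],[0,0,0,0,0,0,100],[0,0,0,0,0,0,100],[0,0,0,0,0,0,100],[0,0,0,0,0,0,100]]]'
python3 -m pendant '[[[0,0,-2,0,0,0,100],[0,0,-3,0,0,0,100],[0,0,-3,0,0,0,100],[0,0,-3,0,0,0,100],[0,0,-2,0,0,0,100]]]'
python3 -m pendant '[[[0,0,0,0,0,0,100],[0,0,0,0,0,0,100],[0,0,0,0,0,0,100]]]'
python3 - <<'E'
from h import *
im,K,T,o=wrist()
r=rectify(im,K,T,.54,-.155,.11); cv2.imwrite("pics/w5.png",np.hstack([cv2.resize(im,(400,300)),cv2.resize(r,(300,300))])[...,::-1])
E
```

```text
time: 8.93
ee_pos: [0.5392, -0.1562, 0.0846]
tcp_rot: [179.8, 0.1, 168.9]
to go cm [0.02 0.01 0.16] turn rad -0.002 [ 0.003  0.002 -0.002] F [-0.3  1.1 -0.5] [ 0.29 -0.01 -1.19]
time: 9.35
ee_pos: [0.5392, -0.1565, 0.0846]
tcp_rot: [179.8, 0.1, 168.1]
wrist_force: [-0.2, 1.0, -0.6]
opening: 0.0768
time: 9.77
ee_pos: [0.5359, -0.156, 0.2132]
tcp_rot: [179.7, -0.5, 167.9]
wrist_force: [-0.2, -0.3, 0.3]
opening: 0.0855
time: 10.02
ee_pos: [0.5377, -0.1564, 0.2185]
tcp_rot: [179.8, -0.1, 167.8]
wrist_force: [0.3, -0.1, 0.6]
opening: 0.0854
```

View pics/w5.png

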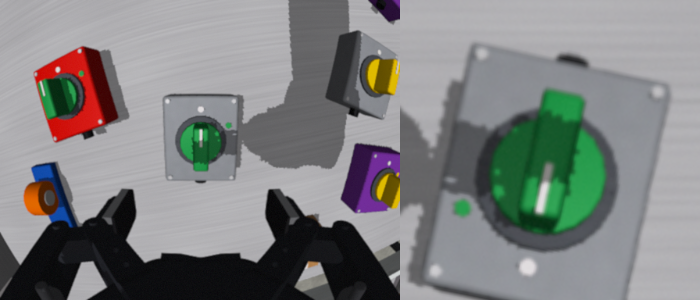

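The knob is back at rest, aligned with its box and with the white mark (201,132) towards the white dot (200,109). The gripper is open and clear, so I'm handing in.

```bash
python3 -c "
from workcell import bot
print(bot.job_done())"
```

```text
the job is handed in; nothing more can be done
None
```

The green knob on the grey box was turned clockwise to its stop, held there for well over half a second, and brought back to rest. The job is handed in; it reports no verdict.

- **Turn and hold:** I gripped the bar at about (0.539, -0.156) and turned until the wrist torque rose to about 2.4 N m, which showed the knob was against its stop. The bar's mark then pointed at the green dot. From the torque rise the hold was about 1 s.
- **Return:** I turned the knob back while still gripping it, opened the jaws and lifted to 0.22 m.
- **Last checks:** The knob was lined up with its rest mark, the wrist force was about zero, and the gripper was clear of everything. The job finished at about 10 s of the 35 s allowed.
- **Yellow knob and look-alikes:** None of them was touched.
- **Mismatch:** The tool turned about 0.09 rad past the nominal 1.05 rad at the stop, probably because it gave a little in the grip and the arm. In free motion the tool also drifted about 25 mm sideways while I turned the wrist; I corrected this before going down.

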